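# Load a slide tray past a spring gate

## Task

Push the slide tray along the chute, under the gate, until its front rests against the end stop. The gate springs shut by itself, so hold it up by pressing its long side paddle down with one fingertip while you push the tray's rear plate with the other finger; the barrier must never touch the tray, and the tray must stay flat on the chute floor. Then let go so that the gate drops shut behind the slides, and leave the other things on the bench where they stand.

Things in the scene. Friction and masses are not known exactly. Their poses are not given: they have to be found in the camera images.
- chute: Fixed grey metal chute, 416 mm long, open at the entry (y = -315 mm). Origin on the worktop, mid-width, on the gate line (y = 0). +y: the way the tray is pushed (roughly the robot's left); +x: across, away from the paddle; z up. Floor 6 mm above the worktop; side walls 6 mm thick, inner faces at x = -31 and +31 mm, tops 18 mm high.
- chute_stop (a point): Point on the chute floor, mid-width, at the end stop's face towards the tray: y = +93 mm in the chute frame. The stop is an upright plate 32 mm high. Axes as the chute's.
- gate: The gate: hinge rod, barrier blade and paddle in one piece. Origin on the hinge axis at the gate line; axes as the chute's when shut. The origin lies at x = -45, y = 0 mm in the chute frame, 36 mm above the worktop. The rod is 8 mm thick and runs along y from -302 to +14 mm; its fixed brackets (14 mm wide, 10 mm long, 45 mm high) stand at y = -296 and +18 mm.
- gate_angle (a joint): Gate angle about its hinge rod, rad. 0 = shut (sprung against its stop); grows as the paddle is pressed down and the barrier swings up; 1.2 = hard stop. It springs back when released; holding it open takes about 2 to 4 N on the middle of the paddle. The tray passes freely beneath from about 0.6 on.
- paddle_mid (a point): Middle of the top face of the paddle, 37 mm out from the hinge axis; moves with the gate. The paddle is a long grey ribbed plate, 4 mm thick, at the chute's -x side. Spans chute y = -290 to -55 mm, 8 to 65 mm out from the hinge axis. Shut, it slopes up 0.70 rad (outer edge 78 mm high); level at gate_angle = 0.70; slopes down 0.5 rad at the stop. A fingertip can slide along it.
- barrier_edge (a point): Middle of the barrier's lower edge; moves with the gate. The barrier is a steel blade on the same rod, across the chute at y = 0, 6 mm thick. Shut, it spans x = -27 to +13 mm, lower edge 16 mm above the worktop: clear over the tray's bridge, but in the way of its slide bed. It swings up across the chute, so pushing the tray cannot open it. Tip 95 mm high at gate_angle = 1.2.
- tray: White slide tray, loose, about 0.2 kg, 58 mm wide (x), 165 mm long (y), in the chute. Origin: centre of its underside; axes as the chute's. Front (y = +0.5 to +82.5): slide bed, 18 mm high, two glass slides; then a bridge 4 mm thick; at the rear an upright push plate 54 wide, 6 thick, 39 high. Starts with its front 14 to 64 mm short of the gate line; home: origin at y = +10.5 mm in the chute frame.
- tray_push (a point): Centre of the push plate's rear face, 82.5 mm behind the tray's origin and 20 mm above its underside: push here along the chute. With the tray home it lies at y = -72 mm in the chute frame, and the barrier drops over the bridge 8 mm behind the slide bed.
- vial_a: Bystander: black-capped sample vial, 30 mm wide, 50 mm high, behind the chute; origin under its centre.
- vial_c: Bystander: red-capped sample vial, 30 mm wide, 50 mm high, behind the chute; origin under its centre.
- fuse_tin: Bystander: small tin, 40x56x22 mm, behind the far end of the chute; origin under its centre.
- weight_50g: Bystander: small steel balance weight, 21 mm wide, 22 mm high, on the paddle's side beyond the paddle's end; origin under its centre.
Mind the look-alikes: they are no part of the job. Of the things that look like the tray, the larger one is meant.

How it is judged:
By the outcome, as a careful person would: the job done as asked, in the order asked, and still so for the second after the job is handed in, with the robot touching nothing.
It also fails if it takes over 37 s, if anything falls off the work surface, if the arm or the gripper's body presses on something with over 40 N, if the wrist force passes 120 N, or if a joint passes its speed limit or range.

## Robot

A 7-joint arm with a two-finger parallel gripper is mounted at the origin on a cart in front of the work surface, level with it; the furniture and walls round the work are solid. World frame = base frame: x ahead of the robot, y to its left, z up, the work surface at z = 0. Lengths are in m, angles in rad, forces in N, time in s.
With the tool pointing down it reaches from about 0.425 to 0.95 m from the base axis. Payload 16.7 kg.
Tool frame: the origin (TCP) lies midway between the tips of the shut fingers; the grasp point (between the pads) lies ctrl.pinch_z behind it (ctrl.pinch_z is the distance from the TCP to the grasp point, in m); z points along the fingers, x is the direction in which the jaws open and shut, and the axes are right-handed (so a half turn about z gives the same grasp; the last joint's range is limited). The gripper opens to 94 mm and grips with 3 to 60 N. Pads are 16 mm wide; open, the fingers measure 119 mm over their backs; the gripper's body (75 mm by 177 mm) begins 78 mm behind the grasp point.
Start: joints at [-1.458, 0.426, 0.074, 1.606, -0.034, 1.111, -0.067], TCP at [0.175, 0.652, 0.205] pointing down, gripper open.
Joint ranges: [-2.85, 2.85], [-0.5, 2.14], [-1.23, 1.37], [0.21, 2.46], [-1.02, 4.16], [0.16, 2.05], [-2.73, 2.73]. Speed limits (rad/s): [1.89, 1.89, 2.39, 2.39, 3.01, 3.01, 3.01].

## Interface

Orientations are given as a unit quaternion [w, x, y, z].
In Python, from plant import readout, optics, order, ctrl gives the robot as it stands.
- The arm moves only by the tool arm_command, never from a script. Its argument "moves" is one flat list of numbers, 7 for each row, row after row: the shift along the tool's x, y, z in mm, then the turn, a rotation vector about the tool's x, y, z in degrees, then the opening, from 0 (shut) to 1 (fully open). In form: [x, y, z, rx, ry, rz, jaw, x, y, z, rx, ry, rz, jaw, ...]. A call has 1 to 5 rows; each row is the pose to reach, as a shift and turn from the pose commanded when the call began, along the tool's axes at that moment; what a row does not reach only later rows make up. A row lasts 1/10 s, in which the tool goes at most 50 mm and 8.59 degrees, less where a joint would pass 70% of its speed; a pose out of reach is approached as far as the arm can. A call with a gripper value outside its range is refused whole. The fingers move at their own pace and stop on an object; "force" is the grip in N (left out, the last holds). Time passes only in rows, so rows that repeat a pose let the fingers close. It gives the time, the measured TCP pose, the force and the opening at its end, in the units of the state.
- readout.observe(): the state, without advancing time (a new reading comes with each control period).
- optics.get_image(name): name is "scene" or "top" or "wrist"; returns a dict with "pixels" (400x640x3 uint8, red, green, blue), "mtx" (3x3 intrinsics, pixels), "rvec" (rotation vector, rad) and "tvec" (3), from world to camera coordinates, as OpenCV has them. Camera axes: x right, y down, z forward; pixel columns grow to the right and rows downward; lengths in m; the calibration is good to about 2 mm. A picture is of the moment at which its call begins. There is no depth.
- order.finish_job(): hands the job in, once; it reports no verdict.
The state is a dict: "time": time; "joints": joint angles; "joint_velocities": joint speeds; "joint_efforts": joint torques, N m; "tcp_pos": TCP position; "tcp_rot": TCP orientation; "force": force on the tool from outside, world axes, zero at the start; "ft_torque": the same for the moment, N m; "grip_width": finger opening in m.
Only numpy, scipy, OpenCV 4.12 (cv2) and the standard library are available. Lean on these libraries where they do the work, as an engineer would, in place of code of your own. Each camera call takes 0.05 s, during which the arm holds its last target. There are 200 camera calls.

## Working session

There is one attempt and no reset: what is moved stays moved. The work goes in short steps, Python scripts to look and compute and a tool call to move; the robot and the scene stay as the last step left them, time stands still between calls to the robot, and variables do not carry over. Pictures are saved under pics/ and viewed, about 8 in all and at most 12, crops included, and the job is handed in when it is done.

Besides the shell and the picture viewer there is one more tool, called after ">>>" in YAML: its name, and indented under it one key for each argument. arm_command: Moves the arm, as the interface text tells. Its arguments: {"type":"object","properties":{"moves":{"type":"array"},"force":{"type":"number"}},"required":["moves"]}

```bash
mkdir -p pics; ls
python3 - <<'E'
from plant import readout, optics, order, ctrl
import cv2,numpy as np
print(readout.observe(), ctrl.pinch_z)
for n in ("top","scene"):
    d=optics.get_image(n); cv2.imwrite(f"pics/{n}0.png",d["pixels"][:,:,::-1])
    np.savez(f"{n}0.npz",**d); print(n,d["mtx"],d["rvec"],d["tvec"])
E
```

```text
pics
{'time': 0.0, 'joints': array([-1.45751169,  0.42672876,  0.07383197,  1.60662017, -0.03412413,
        1.11074725, -0.06704741]), 'joint_velocities': array([ 7.57297756e-04, -4.97868398e-05,  3.82266271e-04, -5.62191985e-04,
       -9.55766073e-04,  1.35800000e-04,  1.81801020e-03]), 'joint_efforts': array([-6.80076096e-05, -9.35787535e+01,  3.66706342e+00, -4.54194582e+01,
       -4.86878736e-02,  1.98675692e-02,  1.20091540e-04]), 'tcp_pos': array([0.17524398, 0.65140907, 0.20477137]), 'tcp_rot': array([ 4.03168707e-04,  7.93644762e-01,  6.08381134e-01, -4.74237002e-04]), 'force': array([ 0.16337378, -1.04954997,  0.49633657]), 'ft_torque': array([-0.00339862, -0.00926327,  0.00954743]), 'grip_width': 0.09432174618692299} 0.0188
top [[506.1070736    0.         313.29071053]
 [  0.         506.1070736  197.84311791]
 [  0.           0.           1.        ]] [ 2.10602042 -2.1716105   0.15168558] [-0.01189688  0.61281701  1.08850488]
scene [[457.15712738   0.         323.07394695]
 [  0.         457.15712738 207.58530012]
 [  0.           0.           1.        ]] [ 2.03731708 -0.71360931  0.42303402] [-0.50779881  0.21722591  0.84540111]
```

View pics/top0.png

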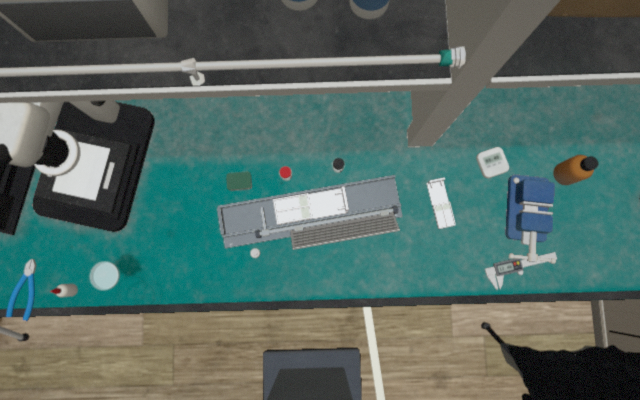

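View pics/scene0.png

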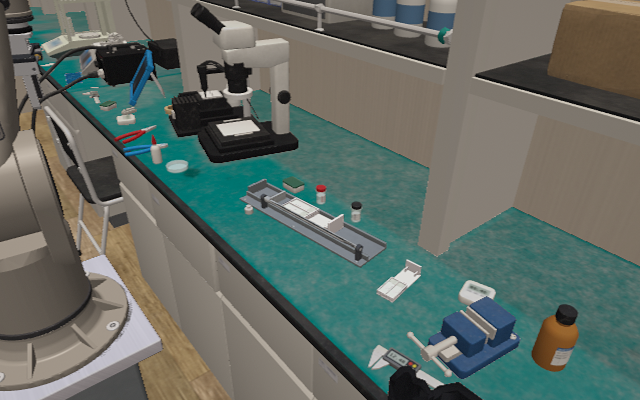

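The top view shows the chute from (220,225) to (400,195), with the paddle at (345,231). Two things look like the tray: the white one in the chute at (310,206) and a smaller white one loose at (441,203). The one in the chute fits, as it is larger and stands in the chute. I'll confirm this in an enlarged crop and use the same crop to read the corners.

Run:
```python
import cv2
im=cv2.imread("pics/top0.png")[160:265,205:405]
cv2.imwrite("pics/crop.png",cv2.resize(im,None,fx=4,fy=4,interpolation=cv2.INTER_CUBIC))
```

```text
(no output)
```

View pics/crop.png

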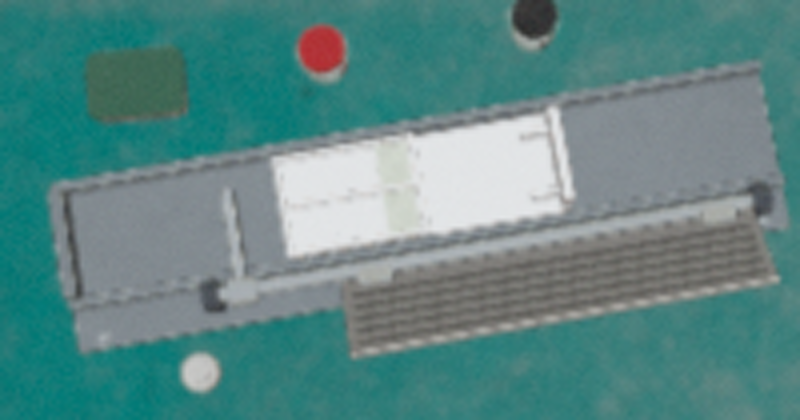

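The crop confirms it. The large white tray with two glass slides lies in the chute, with its front corners at crop (275,158) and (290,257) and its push plate at (555,107) to (573,203). The brackets are at (212,290) and (762,190), the paddle's outer edge runs from (352,355) to (777,280), and the barrier tip is at (228,190).

```bash
cat > h.py <<'E'
import numpy as np, cv2
from scipy.optimize import least_squares
from scipy.spatial.transform import Rotation as R
def proj(P,d): return cv2.projectPoints(np.asarray(P,float),d["rvec"],d["tvec"],d["mtx"],None)[0][:,0]
def chute2w(P,q):
    P=np.atleast_2d(np.asarray(P,float))/1e3; c,s=np.cos(q[2]),np.sin(q[2])
    return np.c_[q[0]+c*P[:,0]-s*P[:,1], q[1]+s*P[:,0]+c*P[:,1], P[:,2]]
E
python3 - <<'E'
from h import *
d=np.load("top0.npz")
px=lambda l: np.array(l)/4+[204.6,159.6]
k=[([37,101,32],(52,187)),([37,-315,18],(760,65)),([-45,-296,45],(762,190)),([-45,18,45],(212,290)),([-94.7,-55,78],(352,355)),([-94.7,-290,78],(777,280)),([-31,93,6],(78,297))]
P=[a for a,b in k]; U=px([b for a,b in k])
f=lambda q:(proj(chute2w(P,q),d)-U).ravel()
r=least_squares(f,[.65,.1,.1],loss="soft_l1"); q=r.x; print(q, f(q).reshape(-1,2).round(1).tolist())
T=[([29,82.5,24],(275,158)),([-29,82.5,24],(290,257)),([27,-82.5,45],(558,105)),([-27,-82.5,45],(575,205))]
Tp=np.array([a for a,b in T]); V=px([b for a,b in T])
g=lambda t:(proj(chute2w(Tp+[t[1],t[0],0],q),d)-V).ravel()
t=least_squares(g,[-100,0]); print(t.x,g(t.x).reshape(-1,2).round(1).tolist())
np.save("q.npy",q)
E
```

```text
[0.58441033 0.08599875 0.14558373] [[-1.9, -2.0], [0.2, -2.1], [0.4, 1.3], [-0.8, 0.9], [-0.5, 0.2], [0.8, -0.2], [1.6, 0.2]]
[-110.45246425   -2.51681342] [[-0.6, 0.4], [-0.2, 0.5], [0.3, 0.3], [0.5, -1.2]]
```

```bash
cat >> h.py <<'E'
def goal(x,y,z,q,pos,rot,flip=False):
    """chute-frame mm target of the TCP -> shift (mm) and rotvec (deg) in the tool frame"""
    w=chute2w([[x,y,z]],q)[0]; c,s=np.cos(q[2]),np.sin(q[2]); f=-1 if flip else 1
    X=f*np.array([c,s,0]); Z=np.array([0,0,-1.]); M=np.c_[X,np.cross(Z,X),Z]
    R0=R.from_quat(np.roll(rot,-1))
    return R0.inv().apply(w-pos)*1e3, np.degrees((R0.inv()*R.from_matrix(M)).as_rotvec()), w
def c_of(pos,q):
    c,s=np.cos(q[2]),np.sin(q[2]); v=np.asarray(pos)-[q[0],q[1],0]
    return np.array([c*v[0]+s*v[1],-s*v[0]+c*v[1],v[2]])*1e3
E
python3 - <<'E'
from h import *
from plant import readout
o=readout.observe(); q=np.load("q.npy")
for f in (0,1):
  for z in (200,): print(*[a.round(3) for a in goal(-43,-225,z,q,o["tcp_pos"],o["tcp_rot"],f)])
print(R.from_quat(np.roll(o["tcp_rot"],-1)).as_matrix().round(3))
E
```

```text
[-663.26   591.87     5.693] [4.5000e-02 5.6000e-02 6.6598e+01] [ 0.575 -0.143  0.2  ]
[-663.26   591.87     5.693] [-6.30000e-02  5.10000e-02 -1.13402e+02] [ 0.575 -0.143  0.2  ]
[[ 0.26   0.966 -0.   ]
 [ 0.966 -0.26  -0.001]
 [-0.001  0.    -1.   ]]
```

>>> arm_command:
  moves: [-663,592,0,0,0,66.6,0.8,-663,592,0,0,0,66.6,0.8,-663,592,0,0,0,66.6,0.8,-663,592,0,0,0,66.6,0.8,-663,592,0,0,0,66.6,0.8]

```text
time: 0.6
tcp_pos: [0.2882, 0.4264, 0.2052]
tcp_rot: [0.0, 0.962, 0.272, -0.0]
force: [1.3, 0.1, 0.6]
grip_width: 0.0755
```

```bash
cat > s.py <<'E'
import sys
from h import *
from plant import readout
o=readout.observe(); q=np.load("q.npy"); x,y,z=map(float,sys.argv[1:4])
print("t",round(o["time"],2),"w",o["tcp_pos"].round(4),"chute",c_of(o["tcp_pos"],q).round(1),"F",o["force"].round(2),"grip",round(o["grip_width"],4),"j",o["joints"].round(2))
print(*[a.round(1) for a in goal(x,y,z,q,o["tcp_pos"],o["tcp_rot"])[:2]])
E
python3 s.py -43 -225 200
```

```text
t 0.6 w [0.2882 0.4264 0.2052] chute [-243.7  379.7  205.2] F [1.32 0.05 0.63] grip 0.0755 j [-1.35  0.16  0.28  1.97 -0.05  1.01 -0.49]
[-54.6 634.8   5.3] [ 0.   0.  23.3]
```

>>> arm_command:
  moves: [-55,635,0,0,0,23.3,0.8,-55,635,0,0,0,23.3,0.8,-55,635,0,0,0,23.3,0.8,-55,635,0,0,0,23.3,0.8,-55,635,0,0,0,23.3,0.8]

```text
time: 1.1
tcp_pos: [0.4016, 0.2038, 0.2055]
tcp_rot: [-0.0, 0.997, 0.076, -0.0]
force: [0.7, 0.3, 0.3]
grip_width: 0.0753
```

```bash
python3 s.py -43 -225 200
```

```text
t 1.1 w [0.4016 0.2038 0.2055] chute [-163.8  143.1  205.5] F [0.74 0.26 0.26] grip 0.0753 j [-1.1   0.04  0.51  2.11 -0.02  1.   -0.43]
[118.7 368.7   5.4] [-0.   0.   0.3]
```

>>> arm_command:
  moves: [119,369,0,0,0,0,0.8,119,369,0,0,0,0,0.8,119,369,0,0,0,0,0.8,119,369,0,0,0,0,0.8,119,369,0,0,0,0,0.8]

```text
time: 1.6
tcp_pos: [0.5134, -0.0198, 0.2057]
tcp_rot: [-0.0, 0.997, 0.076, 0.0]
force: [0.6, 0.6, -0.8]
grip_width: 0.0752
```

>>> arm_command:
  moves: [45,140,5,0,0,0,0.8,45,140,5,0,0,0,0.8,45,140,5,0,0,0,0.8,45,140,5,0,0,0,0.8]

```text
time: 2.0
tcp_pos: [0.5791, -0.1562, 0.2]
tcp_rot: [0.002, 0.997, 0.072, -0.0]
force: [-1.0, 0.3, 0.1]
grip_width: 0.0757
```

```bash
python3 s.py -43 -225 200
python3 - <<'E'
from plant import optics
import cv2,numpy as np
for n in ("wrist","scene"):
    d=optics.get_image(n); cv2.imwrite(f"pics/{n}1.png",d["pixels"][:,:,::-1]); np.savez(n+"1.npz",**d)
E
```

```text
t 2.0 w [ 0.5791 -0.1562  0.2   ] chute [ -40.4 -238.9  200. ] F [-1.    0.29  0.06] grip 0.0757 j [-0.44  0.38  0.76  1.82 -0.3   1.06  0.58]
[ -2.6 -13.9  -0. ] [ 0.2  0.1 -0.1]
```

View pics/wrist1.png

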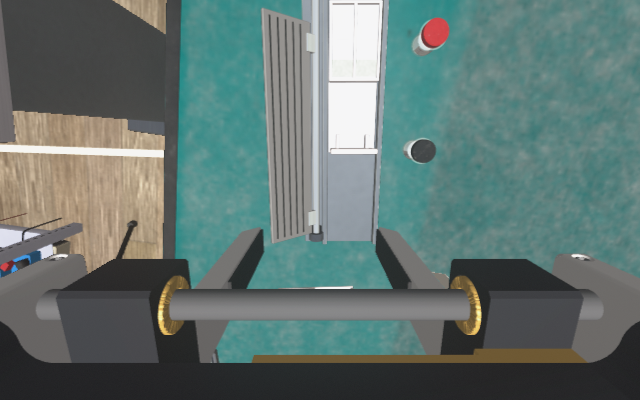

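The wrist view shows the tray's push plate top from (331,153) to (378,152), the chute entry at row 241, the bracket at (316,235) and the paddle's outer edge from (263,10) to (273,242). The finger gap straddles the paddle and the chute.

Run:
```python
from h import *
d=np.load("wrist1.npz"); q0=np.load("q.npy")
K=[([37,-315,18],(378,241)),([-45,-296,45],(316,236)),([-94.7,-55,78],(263,10)),([-94.7,-290,78],(273,242))]
P=[a for a,b in K]; U=np.array([b for a,b in K],float)
f=lambda q:(proj(chute2w(P,q),d)-U).ravel()
r=least_squares(f,q0,loss="soft_l1"); q=r.x; print(q, f(q).reshape(-1,2).round(1).tolist(),f(q0).reshape(-1,2).round(1).tolist())
Tp=np.array([[27,-82.5,45],[-27,-82.5,45]]);V=np.array([(378,153),(330.5,153)])
for qq in (q0,q):
    g=lambda t:(proj(chute2w(Tp+[t[1],t[0],0],qq),d)-V).ravel()
    t=least_squares(g,[-110,0]); print(t.x,g(t.x).round(1))
```

```text
[0.58510133 0.08673895 0.14729619] [[-0.3, 1.9], [1.2, 0.8], [-0.5, -3.6], [0.1, 0.1]] [[-1.3, 2.4], [0.1, 1.2], [-1.4, -3.0], [-1.1, 0.5]]
[-109.51535883   -0.21137043] [-0.6 -0.   0.6  0. ]
[-110.14553936   -1.33323227] [-0.5 -0.1  0.5  0.1]
```

```bash
python3 -c "
import numpy as np; np.save('q.npy',[.5848,.0864,.1464])"; python3 s.py -43 -218 95
```

```text
t 2.1 w [ 0.5781 -0.1509  0.1998] chute [ -41.2 -233.8  199.8] F [-0.06  0.7  -0.77] grip 0.0752 j [-0.44  0.38  0.76  1.82 -0.3   1.06  0.58]
[ -1.6 -15.9 104.8] [0.  0.1 0.1]
```

>>> arm_command:
  moves: [-1.5,-13,30,0,0,0,0.8,-1.5,-13,60,0,0,0,0.8,-1.5,-13,85,0,0,0,0.8,-1.5,-13,104,0,0,0,0.8,-1.5,-13,104,0,0,0,0.8]

```text
time: 2.6
tcp_pos: [0.5735, -0.1348, 0.0945]
tcp_rot: [-0.001, 0.997, 0.077, -0.002]
force: [0.1, 0.3, -0.1]
grip_width: 0.0748
```

```bash
python3 - <<'E'
from plant import optics
import cv2,numpy as np
a=[]
for n in ("wrist","scene"):
    d=optics.get_image(n); np.savez(n+"2.npz",**d); a.append(d["pixels"][:,:,::-1])
s=cv2.resize(a[1][130:290,210:450],(640,427))
cv2.imwrite("pics/w2.png",a[0]); cv2.imwrite("pics/s2.png",s)
E
python3 s.py -43 -218 27
```

```text
t 2.7 w [ 0.5751 -0.1359  0.097 ] chute [ -42.  -218.6   97. ] F [-0.06  0.16  0.46] grip 0.0755 j [-0.4   0.49  0.68  1.92 -0.4   0.86  0.65]
[-0.9 -0.5 70. ] [-0.   0.   0.3]
```

View pics/w2.png

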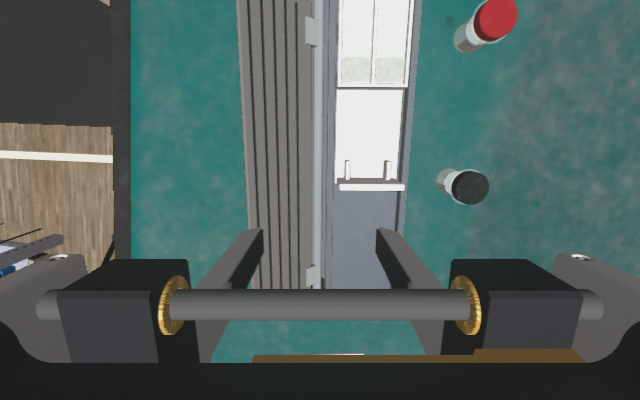

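View pics/s2.png

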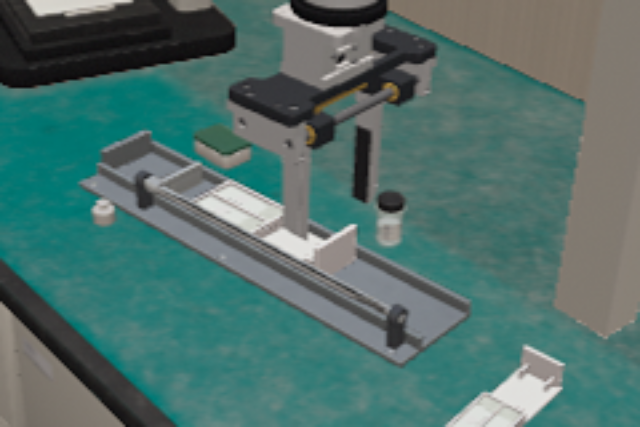

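The wrist view has the fingertips at about (255,232) and (385,232), and the plate top at row 185, ahead of the fingers. In the scene view the gripper hangs above the chute, clear of everything. Next I'll check the predicted tip pixels.

Run:
```python
from h import *
q=np.load("q.npy")
P=chute2w([[-42-37.7,-210.6,97],[-42+37.7,-210.6,97],[27,-192.5,45],[-27,-192.5,45],[1,-218,26]],q)
print(proj(P,np.load("wrist2.npz")).round()); print(((proj(P,np.load("scene2.npz"))-[210,130])*2.667).round())
```

```text
[[265. 230.]
 [379. 231.]
 [406. 190.]
 [340. 189.]
 [369. 213.]]
[[294. 230.]
 [354. 195.]
 [358. 224.]
 [319. 248.]
 [361. 264.]]
```

>>> arm_command:
  moves: [-1,0,15,0,0,0,0.8,-1,0,30,0,0,0,0.8,-1,0,42,0,0,0,0.8,-1,0,52,0,0,0,0.8,-1,0,52,0,0,0,0.8]

```text
time: 3.2
tcp_pos: [0.5734, -0.137, 0.043]
tcp_rot: [-0.0, 0.997, 0.075, -0.001]
force: [-0.2, 0.6, 0.8]
grip_width: 0.0752
```

```bash
python3 s.py -43 -218 27
```

```text
t 3.2 w [ 0.5734 -0.137   0.043 ] chute [ -43.9 -219.3   43. ] F [-0.21  0.58  0.84] grip 0.0752 j [-0.35  0.56  0.62  1.96 -0.47  0.77  0.7 ]
[ 1.  -1.3 16. ] [-0.   0.1  0.3]
```

>>> arm_command:
  moves: [1,0,6,0,0,0,0.8,1,0,12,0,0,0,0.8,1,0,17,0,0,0,0.8,1,0,17,0,0,0,0.8]

```text
time: 3.6
tcp_pos: [0.5751, -0.1369, 0.027]
tcp_rot: [0.0, 0.997, 0.076, -0.0]
force: [0.4, -0.2, 1.9]
grip_width: 0.0753
```

```bash
python3 s.py -43 -190 27
python3 - <<'E'
from plant import optics
import cv2,numpy as np
d=optics.get_image("scene"); np.savez("scene3.npz",**d); a=d["pixels"][:,:,::-1]
w=optics.get_image("wrist"); b=w["pixels"][:,:,::-1]
cv2.imwrite("pics/s3.png",np.vstack([cv2.resize(a[140:270,230:400],None,fx=2.4,fy=2.4,interpolation=cv2.INTER_CUBIC),cv2.resize(b[:260,100:540],(408,241))]))
E
```

```text
t 3.6 w [ 0.5751 -0.1369  0.027 ] chute [ -42.1 -219.5   27. ] F [ 0.4  -0.2   1.86] grip 0.0753 j [-0.33  0.59  0.61  1.96 -0.49  0.74  0.71]
[ -0.7 -29.5   0. ] [0.  0.  0.3]
```

View pics/s3.png

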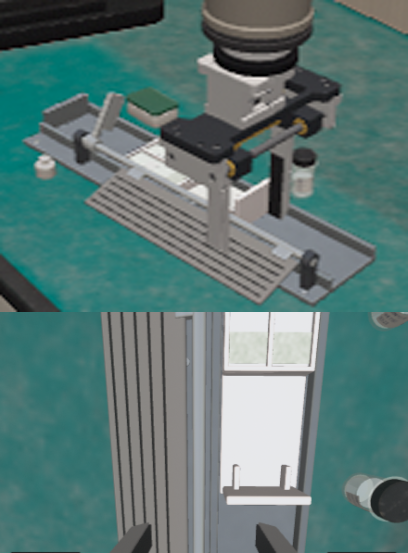

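The gate is well open, with the blade upright at (105,118) and the paddle sloping down under the fingertip. The other finger is in the chute behind the plate. Now I push.

>>> arm_command:
  moves: [-1,-6,0,0,0,0.3,0.8,-1,-12,0,0,0,0.3,0.8,-1,-18,0,0,0,0.3,0.8,-1,-24,0,0,0,0.3,0.8,-1,-30,0,0,0,0.3,0.8]

```text
time: 4.2
tcp_pos: [0.5696, -0.1069, 0.0276]
tcp_rot: [0.0, 0.997, 0.073, 0.0]
force: [-0.1, -3.4, 2.9]
grip_width: 0.0752
```

>>> arm_command:
  moves: [0,-6,0,0,0,0,0.8,0,-12,0,0,0,0,0.8,0,-18,0,0,0,0,0.8,0,-24,0,0,0,0,0.8,0,-30,0,0,0,0,0.8]

```text
time: 4.7
tcp_pos: [0.5652, -0.0773, 0.0275]
tcp_rot: [0.0, 0.997, 0.073, -0.0]
force: [-0.0, -4.0, 3.8]
grip_width: 0.0751
```

```bash
python3 s.py -43 -80 27
```

```text
t 4.7 w [ 0.5652 -0.0773  0.0275] chute [ -43.3 -159.1   27.5] F [-0.04 -3.95  3.77] grip 0.0751 j [-0.45  0.56  0.61  2.01 -0.48  0.72  0.61]
[  0.3 -79.1   0.5] [ 0.  0. -0.]
```

>>> arm_command:
  moves: [0,-6,0,0,0,0,0.8,0,-12,0,0,0,0,0.8,0,-18,0,0,0,0,0.8,0,-24,0,0,0,0,0.8,0,-30,0,0,0,0,0.8]

```text
time: 5.2
tcp_pos: [0.5608, -0.0476, 0.0275]
tcp_rot: [0.0, 0.997, 0.073, -0.0]
force: [-0.5, -3.7, 3.4]
grip_width: 0.0753
```

>>> arm_command:
  moves: [0,-6,0,0,0,0,0.8,0,-12,0,0,0,0,0.8,0,-18,0,0,0,0,0.8,0,-24,0,0,0,0,0.8,0,-30,0,0,0,0,0.8]

```text
time: 5.7
tcp_pos: [0.5564, -0.0179, 0.0275]
tcp_rot: [0.0, 0.997, 0.073, -0.0]
force: [-0.9, -4.1, 4.8]
grip_width: 0.0754
```

```bash
python3 s.py -43 -80 27
python3 - <<'E'
from plant import optics
import cv2,numpy as np
d=optics.get_image("scene"); np.savez("scene4.npz",**d); a=d["pixels"][:,:,::-1]
b=optics.get_image("wrist")["pixels"][:,:,::-1]
cv2.imwrite("pics/s4.png",np.vstack([cv2.resize(a[140:270,230:400],None,fx=2.4,fy=2.4,interpolation=cv2.INTER_CUBIC),cv2.resize(b[:260,100:540],(408,241))]))
E
```

```text
t 5.7 w [ 0.5564 -0.0179  0.0275] chute [-43.3 -99.   27.5] F [-0.88 -4.1   4.75] grip 0.0754 j [-0.57  0.54  0.62  2.04 -0.48  0.7   0.51]
[  0.3 -19.    0.5] [-0.  0. -0.]
```

View pics/s4.png

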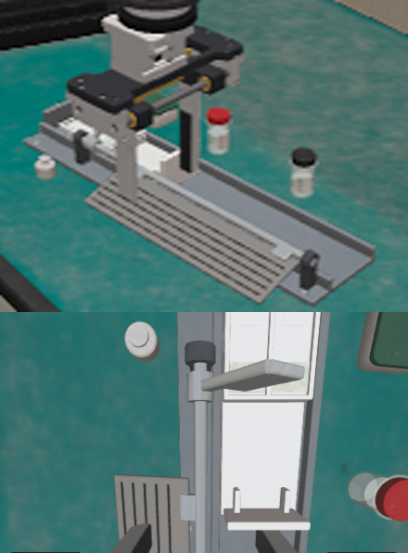

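The tray is passing under the raised blade, with the plate against the finger and the paddle still pressed. About 19 mm is left, so I go slower and watch for the force rise at the stop.

>>> arm_command:
  moves: [0,-3,0,0,0,0,0.8,0,-6,0,0,0,0,0.8,0,-9,0,0,0,0,0.8,0,-12,0,0,0,0,0.8,0,-15,0,0,0,0,0.8]

```text
time: 6.3
tcp_pos: [0.5542, -0.0033, 0.0274]
tcp_rot: [0.0, 0.997, 0.073, -0.0]
force: [0.3, -3.2, 1.8]
grip_width: 0.0756
```

>>> arm_command:
  moves: [0,-1,0,0,0,0,0.8,0,-2,0,0,0,0,0.8]

```text
time: 6.5
tcp_pos: [0.554, -0.0014, 0.0275]
tcp_rot: [0.0, 0.997, 0.073, -0.0]
force: [-0.6, -2.1, 1.4]
grip_width: 0.0751
```

```bash
python3 s.py -43 -80 27
```

```text
t 6.5 w [ 0.554  -0.0014  0.0275] chute [-43.3 -82.4  27.5] F [-0.57 -2.14  1.38] grip 0.0751 j [-0.6   0.54  0.62  2.05 -0.48  0.7   0.48]
[ 0.3 -2.4  0.5] [ 0.  0. -0.]
```

>>> arm_command:
  moves: [0,-1,0,0,0,0,0.8,0,-2,0,0,0,0,0.8,0,-2,0,0,0,0,0.8]

```text
time: 6.8
tcp_pos: [0.5539, -0.0008, 0.0276]
tcp_rot: [0.001, 0.997, 0.072, 0.0]
force: [-0.1, -7.7, 2.0]
grip_width: 0.0752
```

>>> arm_command:
  moves: [0,-1,0,0,0,0,0.8,0,-1,0,0,0,0,0.8]

```text
time: 7.0
tcp_pos: [0.5538, -0.0006, 0.0276]
tcp_rot: [0.001, 0.997, 0.072, 0.0]
force: [1.6, -12.2, 2.8]
grip_width: 0.0755
```

>>> arm_command:
  moves: [0,-1,0,0,0,0,0.8,0,-1,0,0,0,0,0.8]

```text
time: 7.2
tcp_pos: [0.5538, -0.0005, 0.0278]
tcp_rot: [0.001, 0.997, 0.071, 0.001]
force: [0.8, -15.7, 3.7]
grip_width: 0.075
```

The tip has stalled and the force has risen to 16 N, so the tray is at the stop. I back off in place with the gate still held, then look.

>>> arm_command:
  moves: [0,2,0,0,0,0,0.8,0,4,0,0,0,0,0.8,0,7,0,0,0,0,0.8,0,12,0,0,0,0,0.8,0,12,0,0,0,0,0.8]

```text
time: 7.7
tcp_pos: [0.5553, -0.01, 0.0275]
tcp_rot: [0.0, 0.997, 0.073, 0.0]
force: [-0.2, 0.5, 2.2]
grip_width: 0.0752
```

```bash
python3 s.py -43 -90 27
python3 - <<'E'
from plant import optics
import cv2,numpy as np
d=optics.get_image("wrist"); np.savez("wrist5.npz",**d); b=d["pixels"][:,:,::-1]
t=optics.get_image("top")["pixels"][:,:,::-1]
cv2.imwrite("pics/s5.png",np.vstack([b[:280],cv2.resize(t[170:260,210:410],(640,288),interpolation=cv2.INTER_CUBIC)]))
E
```

```text
t 7.7 w [ 0.5553 -0.01    0.0275] chute [-43.3 -91.1  27.5] F [-0.19  0.47  2.18] grip 0.0752 j [-0.58  0.54  0.62  2.04 -0.48  0.7   0.5 ]
[ 0.3 -1.1  0.5] [ 0. -0. -0.]
```

View pics/s5.png

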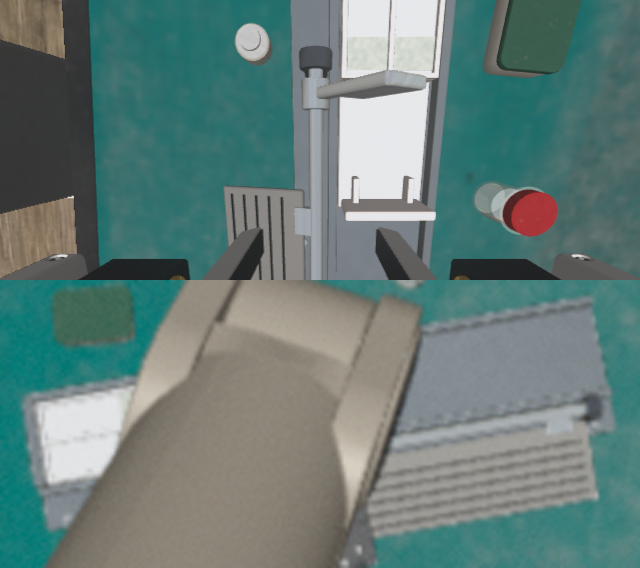

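The tray front sits at the stop (left of the lower view), the plate's rear top edge is at row 219, and the blade hangs over the bridge behind the bed edge at row 77. I check the numbers, then release by lifting.

Run:
```python
from h import *
d=np.load("wrist5.npz"); q=np.load("q.npy")
Tp=np.array([[27,-82.5,45],[-27,-82.5,45],[29,.5,24],[-29,.5,24]]);V=np.array([(435,219),(344,220),(437,78),(342,78)],float)
g=lambda t:(proj(chute2w(Tp+[t[1],t[0],0],q),d)-V).ravel()
t=least_squares(g,[10,0]); print(t.x,g(t.x).reshape(-1,2).round(1).tolist())
```

```text
[ 9.62076339 -1.27545931] [[-0.2, 0.9], [0.6, -0.1], [0.5, -0.4], [-0.9, -0.3]]
```

>>> arm_command:
  moves: [0,0,-8,0,0,0,0.8,0,0,-16,0,0,0,0.8,0,0,-24,0,0,0,0.8,0,0,-32,0,0,0,0.8,0,0,-40,0,0,0,0.8]

```text
time: 8.3
tcp_pos: [0.5553, -0.0093, 0.0684]
tcp_rot: [-0.0, 0.997, 0.073, 0.0]
force: [0.7, -0.5, 0.1]
grip_width: 0.0749
```

>>> arm_command:
  moves: [0,0,-10,0,0,0,0.8,0,0,-25,0,0,0,0.8,0,0,-50,0,0,0,0.8,0,0,-80,0,0,0,0.8,0,0,-110,0,0,0,0.8]

```text
time: 8.8
tcp_pos: [0.5549, -0.0098, 0.1793]
tcp_rot: [0.0, 0.997, 0.073, -0.0]
force: [0.5, -0.2, -0.5]
grip_width: 0.0749
```

>>> arm_command:
  moves: [0,50,0,0,0,0,0.8,0,100,0,0,0,0,0.8,0,140,0,0,0,0,0.8,0,150,0,0,0,0,0.8,0,150,0,0,0,0,0.8]

```text
time: 9.3
tcp_pos: [0.5767, -0.1599, 0.1782]
tcp_rot: [0.0, 0.997, 0.071, 0.0]
force: [0.3, 0.8, 0.4]
grip_width: 0.0757
```

```bash
python3 s.py -43 -230 200
python3 - <<'E'
from plant import optics
import cv2,numpy as np
a=optics.get_image("scene")["pixels"][:,:,::-1]
d=optics.get_image("wrist"); np.savez("wrist6.npz",**d)
t=optics.get_image("top")["pixels"][:,:,::-1]
cv2.imwrite("pics/s6.png",np.vstack([cv2.resize(a[150:270,230:400],(560,395),interpolation=cv2.INTER_CUBIC),np.hstack([cv2.resize(t[160:260,210:350],(280,200)),cv2.resize(d["pixels"][:260,160:500,::-1],(280,200))])]))
E
```

```text
t 9.3 w [ 0.5767 -0.1599  0.1782] chute [ -43.9 -242.4  178.2] F [0.32 0.79 0.36] grip 0.0757 j [-0.44  0.42  0.79  1.84 -0.34  1.02  0.63]
[  0.9 -12.4 -21.8] [ 0.  -0.  -0.2]
```

View pics/s6.png

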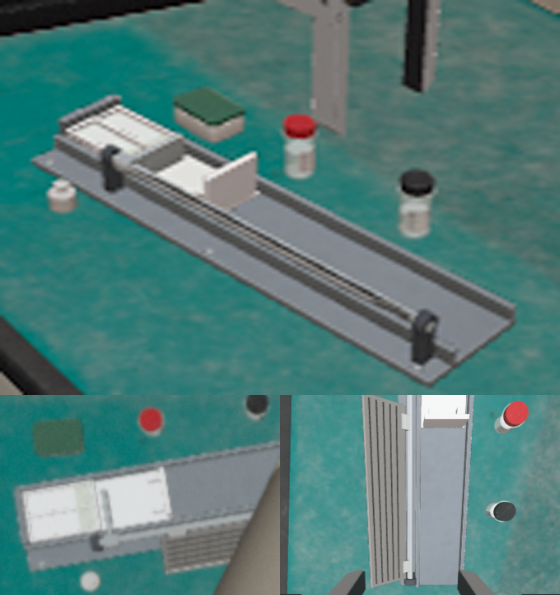

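The gate is shut behind the slide bed, with the blade over the bridge. The tray's front rests against the stop and it lies flat, the bystanders stand where they were, and the arm is clear.

```bash
python3 -c "
from plant import order; print(order.finish_job())"
```

```text
the job is handed in; nothing more can be done
None
```

The tray is at the end stop, the gate has dropped shut behind the slides, and I handed the job in at about 9.5 s of the 37 s allowed. `finish_job` gave no verdict.

**What I did:** One fingertip pressed the paddle down, to a gate angle of about 1 rad by estimate. The other finger pushed the tray's rear plate about 120 mm along the chute. The fingertip stopped moving at about 16 N, which I took as the stop. I then backed off about 10 mm with the gate still held, lifted clear and moved away.

**Last checks:**
- **Tray:** Before release, the wrist camera put the tray origin at y = +9.6 mm against +10.5 mm for home. That is within the 2 mm calibration error and agrees with the contact felt at the stop.
- **Gate and bystanders:** The final pictures show the blade down over the bridge behind the slide bed and the tray flat. The vials, tin and weight look unmoved.
- **Forces:** The readings near the end were under 1 N on each axis, so the robot was touching nothing.

**Disagreement:** The first fit of the chute from the top camera was off by up to about 2 pixels (roughly 4 mm) at two corners. The wrist camera fit agreed with it to about 1 mm on where the chute lies, so I averaged the two.

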